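# Refit the drip tray's grate under its hood

## Robot

A 6-joint arm with a two-finger parallel gripper is mounted at the origin on a cart in front of the work surface, level with it; the furniture and walls round the work are solid. World frame = base frame: x ahead of the robot, y to its left, z up, the work surface at z = 0. Lengths are in m, angles in rad, forces in N, time in s.
With the tool pointing down it reaches from about 0.325 to 0.85 m from the base axis. Payload 15.5 kg.
Tool frame: the origin (TCP) lies between the finger pads; the fingertips stand 11 mm ahead of it and the grasp point (between the pads) lies 8 mm behind it; z points along the fingers, y is the line along which they close (so a half turn about z gives the same grasp; the last joint's range is limited). The gripper opens to 91 mm and grips with 3 to 60 N. Pads are 32 mm wide; open, the fingers measure 118 mm over their backs; the gripper's body (76 mm by 178 mm) begins 60 mm behind the grasp point.
Start: joints at [-1.379, 0.494, 1.345, -0, 1.302, -0.096], TCP at [0.177, -0.599, 0.225] pointing down, gripper open.
Joint ranges: [-2.91, 2.91], [-0.82, 2.16], [0.22, 2.67], [-1.22, 4.37], [0.12, 2.79], [-3.08, 3.08]. Speed limits (rad/s): [1.89, 1.89, 2.57, 3.01, 3.01, 3.01].

## Interface

Orientations are given as a unit quaternion [x, y, z, w].
In Python, from plant import ctrl gives the robot as it stands. Calls block until the motion is done:
- ctrl.reach(position, orientation): joint-space move of the TCP to a pose.
- ctrl.move_linear(position, frame=None, velocity=0.15, until_force=None): straight line of the TCP; frame=None keeps the orientation; velocity is the mean speed in m/s. With until_force (N) it stops when the force on the tool has changed by that much, and returns True; else False.
- ctrl.move_joints(angles): joint-space move.
- ctrl.open() and ctrl.clamp(squeeze=None): open the fingers fully, or close them until they stop; squeeze is the grip in N (None keeps the last).
- ctrl.sleep(seconds).
- ctrl.ik(position, orientation): joint angles nearest the present ones, or None.
- ctrl.observe(): the state.
- ctrl.get_image(name): name is "side" or "top" or "wrist"; returns a dict with "image" (480x640x3 uint8, red, green, blue), "range_z" (480x640 float32, m along the optical axis (not along the pixel's ray), 0 where there is no reading), "camera_matrix" (3x3 intrinsics, pixels), "rvec" (rotation vector, rad) and "tvec" (3), from world to camera coordinates, as OpenCV has them. Camera axes: x right, y down, z forward; pixel columns grow to the right and rows downward; lengths in m; the calibration is good to about 2 mm. A picture is of the moment at which its call begins.
A pose or a line that the arm cannot do raises ctrl.Unreachable and nothing moves.
- ctrl.close_job(): hands the job in; it is judged then, once.
Trained networks look in the newest picture that a camera, given by its name, has taken for a name from the list of things; names that differ only in an ending like _2 or _b are one class to them, and where a whole thing is asked for, a point or a joint stands for the part that bears it (a point fixed in the world has none). Each returns a list of dicts, best first, with "confidence" (0 to 1); they miss things now and then, are a little off and sometimes report something else, mostly with a low value. They report only what shows in the picture. A call takes as long as a camera call.
- ctrl.look_for(camera, label): "location" ([column, row] in pixels, amid what is visible of it).
- ctrl.silhouettes(camera, label): "mask" (480x640 bool, what is visible of it) and "location" ([column, row] in pixels, amid what is visible of it).
- ctrl.spot_point(camera, label): "location" ([column, row] in pixels: a listed point, or the origin of a listed thing).
The state is a dict: "clock": time; "joint_pos": joint angles; "joint_velocities": joint speeds; "effort": joint torques, N m; "position": TCP position; "eef_rot": TCP orientation; "ft_force": force on the tool from outside, world axes, zero at the start; "torque": the same for the moment, N m; "finger_gap": opening from 0.0 (shut) to 1.0 (fully open); "grasp_force": force on a finger pad.
Only numpy, scipy, OpenCV 4.12 (cv2) and the standard library are available. Lean on these libraries where they do the work, as an engineer would, in place of code of your own. Each camera call takes 0.05 s, during which the arm holds its last target. There are 200 camera calls.

## Task

Put the slotted steel grate back into the drip tray: hook one short edge under the deep hood at the far side of the tray, push it in against the spring strip hidden there, swing the near edge down past the narrow front lip, and let it come forward so that the grate lies flat on its ledges, held under both the hood and the front lip. Do not force it: a light push, to the end of the strip's travel, does it. Then let go of it, and leave the other things on the worktop where they are.

Things in the scene. Friction and masses are not known exactly. Their poses are not given: they have to be found in the camera images.
- drip_tray: Steel drip tray, fixed to the worktop: a low tub (x = -90 to 108, y = -71 to 71, 18 mm high) in which a taller open steel insert is clamped. Origin on the worktop; z up, +x to the hooded far side, at most 0.35 rad off straight away from the robot. The insert sits anywhere up to 6 mm off the middle along x (not told; see or feel it); x values of the insert below are for the middle.
- seat (a point): Centre of the seat on the insert's ledges with the insert in the middle of its play; 24 mm over the worktop, axes as the tray's. Insert: x = -80 to 98, y = -67 to 67; side walls' inner faces y = +-63, tops z = 36; ledges along the side walls carry the grate's underside at z = 24. The seated grate's origin lies here, shifted along x by the insert's offset.
- tub_back (a point): Middle of the tub's rear rim, x = 108, z = 18 mm. In front of it the insert's hood runs from x = 64.5 to 98, underside z = 37, top z = 41. Under it hides an upright spring strip, y = -52 to 52, z = 25 to 36, face at x = 75; pushed to +x it yields 12 mm, with 4.5 N at first touch and 7.5 N at its hard stop, and springs back.
- tub_front (a point): Middle of the tub's front rim, x = -90, z = 18 mm. Behind it stands the insert's front wall, inner face x = -75, with a narrow lip that reaches to x = -66, underside z = 32, top z = 35.5. Lip and hood leave 130.5 mm clear, less than the grate's length: its near edge passes the lip only while the strip is pushed in more than 9 of its 12 mm.
- grate: Loose slotted steel grate, a flat plate 150 (x) x 120 (y) x 5 mm, 0.14 to 0.28 kg, lying flat on the worktop. Origin at the centre of its underside, z up. Both 120 mm edges (x = +75 and -75) are alike, so either may go under the hood. An upright lifting tab stands at its centre, 14 (x) x 44 (y) mm, its top 44.5 mm over the underside.
- tab_top (a point): Middle of the top of the grate's lifting tab, 44.5 mm above the grate's underside.
- mug: Green mug, 92 x 128 x 95 mm, origin under its foot; bystander.
- lemon: Whole lemon, about 70 mm, origin at its underside; bystander.
- timer: Round kitchen timer, red top on white base, 60 x 60 x 48 mm, origin at its underside; bystander.
- tomato: Small tomato, 38 mm, origin at its underside; bystander near the worktop's front edge.
- teaspoon: Steel teaspoon, 132 x 28 x 11 mm, origin at its underside's centre; bystander.
- peeler: Black-handled peeler, 170 x 25 x 18 mm, origin at its underside's centre; bystander.

How it is judged:
At the end, for the whole second after the job is handed in: The grate lies flat on the tray's ledges, right way up: its origin within 10 mm along the tray, 5 mm across it and 2 mm in height of the seat's centre, tilted less than 0.03 rad, its sides within 0.06 rad of the tray's, at rest (x of grate in the frame of seat between -0.01 and 0.01 m and y of grate in the frame of seat between -0.005 and 0.005 m and z of grate in the frame of seat between -0.002 and 0.002 m and angle between the x axis of grate and the x axis of seat, either way round below 0.06 rad and angle between grate's own z axis and vertical below 0.03 rad and linear speed of grate below 0.01 m/s); the robot touches nothing.
It fails at once if a bystander (mug, lemon, timer, tomato, teaspoon or peeler) is moved by more than 30 mm (distance of any of mug, lemon, timer, tomato, teaspoon, peeler from where it was at the start of the episode above 0.03 m).
It fails at once if the grate is forced against the tray with more than 50 N (contact force between grate and drip_tray above 50 N).
It also fails if it takes over 48 s, if anything falls off the work surface, if the arm or the gripper's body presses on something with over 40 N, if the wrist force passes 120 N, or if a joint passes its speed limit or range.

## Working session

There is one attempt and no reset: what is moved stays moved. The work goes in short steps, each a Python script; the robot and the scene stay as the last script left them, time stands still between calls to the robot, and variables do not carry over. Pictures are saved under pics/ and viewed, at most 10 in all, crops included, and the job is handed in when it is done.

```bash
mkdir -p pics; ls; cat > h.py <<'E'
import numpy as np,cv2
from plant import ctrl
from scipy.spatial.transform import Rotation as R
def cam(n):
    d=ctrl.get_image(n); d['R']=cv2.Rodrigues(np.array(d['rvec'],float))[0]; d['t']=np.array(d['tvec'],float).ravel(); d['K']=np.array(d['camera_matrix']); return d
def save(d,f): cv2.imwrite('pics/'+f,d['image'][:,:,::-1])
def ray(d,px):
    v=np.linalg.inv(d['K'])@np.array([px[0],px[1],1.]); return -d['R'].T@d['t'], d['R'].T@v
def atz(d,px,z):
    o,v=ray(d,px); return o+v*(z-o[2])/v[2]
def cloud(d):
    r,c=np.indices(d['range_z'].shape); z=d['range_z'].ravel()
    p=np.c_[c.ravel(),r.ravel(),np.ones(z.size)]@np.linalg.inv(d['K']).T*z[:,None]
    P=(p-d['t'])@d['R']; P[z<=0]=np.nan; return P.reshape(480,640,3)
E
python3 - <<'E'
from h import *
np.set_printoptions(precision=4,suppress=True)
for n in ('top','side'):
    d=cam(n); save(d,n+'.png'); P=cloud(d); np.save(n+'.npy',P)
    print(n,'cam at',-d['R'].T@d['t'])
    for l in ('seat','tub_back','tub_front','tab_top','grate','mug','lemon','timer','tomato','teaspoon','peeler'):
        z={'seat':.024,'tub_back':.018,'tub_front':.018,'tab_top':.0445}.get(l,0)
        for q in ctrl.spot_point(n,l)[:2]: print(l,round(q['confidence'],2),np.round(q['location'],1),atz(d,q['location'],z))
print(ctrl.observe())
E
```

```text
pics
top cam at [0.4277 0.0466 1.0504]
seat 0.85 [409.9 299.6] [ 0.5068 -0.1723  0.024 ]
tub_back 0.56 [412.2 248.3] [ 0.6183 -0.181   0.018 ]
tub_front 0.84 [404.1 342.9] [ 0.4167 -0.1595  0.018 ]
tab_top 0.98 [251.8 266.7] [0.568  0.1623 0.0445]
tab_top 0.73 [462.  196.9] [ 0.7284 -0.2856  0.0445]
grate 0.94 [256.7 268.8] [0.5698 0.1565 0.    ]
mug 0.77 [302.1 174.9] [0.7865 0.0617 0.    ]
lemon 0.3 [250.4 265.7] [0.5763 0.1705 0.    ]
timer 0.81 [464.  194.1] [ 0.7484 -0.3051  0.    ]
tomato 0.79 [339.5 330.5] [ 0.4401 -0.0253  0.    ]
tomato 0.18 [253.4 270.5] [0.5659 0.1636 0.    ]
teaspoon 0.73 [336.  223.8] [ 0.674  -0.0162  0.    ]
side cam at [0.3488 0.7277 0.5987]
seat 0.58 [392.1 204.7] [ 0.5017 -0.1753  0.024 ]
seat 0.32 [315.2 172.5] [ 0.7327 -0.2572  0.024 ]
tub_back 0.77 [347.3 196.7] [ 0.6164 -0.18    0.018 ]
tub_back 0.46 [312.6 173.3] [ 0.7417 -0.2607  0.018 ]
tub_front 0.97 [423.4 219.1] [ 0.4211 -0.1506  0.018 ]
tab_top 0.7 [319.2 282.2] [0.5598 0.1654 0.0445]
grate 0.72 [316.5 300.6] [0.5632 0.1699 0.    ]
mug 0.88 [243.6 242.7] [0.7791 0.0614 0.    ]
lemon 0.91 
[... 199 characters left out ...]
 0.4 [312.1 390.6] [0.4993 0.3533 0.    ]
teaspoon 0.61 [301.9 233. ] [ 0.6726 -0.0196  0.    ]
teaspoon 0.37 [314.  171.1] [ 0.7549 -0.3047  0.    ]
peeler 0.82 [311.6 389.5] [0.5008 0.3518 0.    ]
{'clock': 1.2, 'joint_pos': array([-1.3785,  0.4936,  1.3455, -0.    ,  1.3025, -0.0955]), 'joint_velocities': array([ 0.0014, -0.0011, -0.0005, -0.0012,  0.0001,  0.0001]), 'effort': array([ -0.0017, -87.8711, -38.2242,   0.0711,   0.0442,   0.    ]), 'position': array([ 0.1774, -0.5993,  0.2249]), 'eef_rot': array([ 0.9897,  0.1434, -0.    ,  0.    ]), 'ft_force': array([1.2311, 0.0066, 0.4546]), 'torque': array([ 0.0149,  0.0203, -0.0032]), 'grasp_force': 0.0, 'finger_gap': 0.9999774786169312}
```

View pics/top.png

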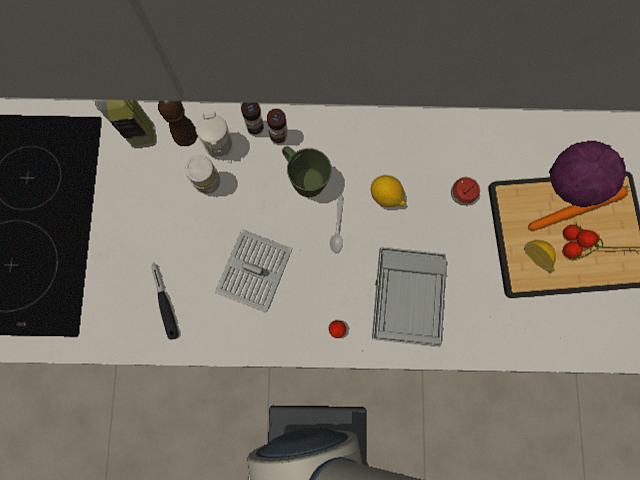

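View pics/side.png

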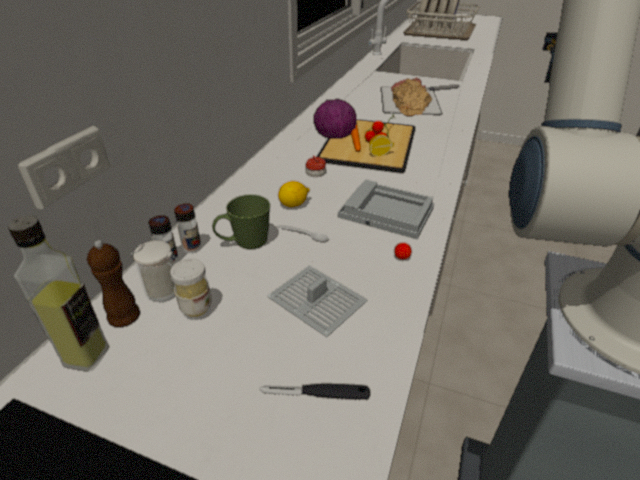

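The top view shows the grate at about (254,269), with its long axis yawed about -0.42 rad. The tray is at about (410,297) with the hood at the top, and the tomato is at (338,329). Next I'll take matched wrist views of the tray, then the grate.

```bash
cat >> h.py <<'E'
B=np.array([[0,1,0],[1,0,0],[0,0,-1.]])
def quat(yaw,pitch=0.): return (R.from_euler('z',yaw)*R.from_euler('y',pitch)*R.from_matrix(B)).as_quat()
np.set_printoptions(precision=4,suppress=True)
E
python3 - <<'E'
from h import *
for nm,p,yaw,ls in (('wt',[.47,-.17,.28],-.07,('seat','tub_back','tub_front')),('wg',[.53,.165,.28],-.42,('tab_top','grate'))):
    ctrl.reach(p,quat(yaw)); ctrl.sleep(.3)
    d=cam('wrist'); save(d,nm+'.png'); np.savez(nm+'.npz',**{k:d[k] for k in('image','range_z','K','R','t')})
    o=ctrl.observe(); print(o['clock'],o['position'],o['ft_force'],'cam',-d['R'].T@d['t'],d['R'].T[:,2])
    for l in ls:
        z={'seat':.024,'tub_back':.018,'tub_front':.018,'tab_top':.0445}.get(l,0)
        for q in ctrl.spot_point('wrist',l)[:2]: print(l,round(q['confidence'],2),np.round(q['location'],1),atz(d,q['location'],z))
    for q in ctrl.silhouettes('wrist','grate' if nm=='wg' else 'drip_tray')[:1]:
        np.save(nm+'_m.npy',q['mask']); print(q['confidence'],q['mask'].sum())
E
python3 -c "
import cv2,numpy as np
a=cv2.imread('pics/wt.png');b=cv2.imread('pics/wg.png')
cv2.imwrite('pics/w2.png',cv2.resize(np.vstack([a,b]),(400,600)))"
```

```text
3.4417 [ 0.47   -0.1703  0.2799] [ 0.7986 -0.4313 -0.9656] cam [ 0.4754 -0.091   0.4404] [-0.0198 -0.2771 -0.9606]
seat 0.97 [346.4 201.7] [ 0.5049 -0.1667  0.024 ]
seat 0.6 [510.9  30.2] [ 0.6609 -0.0204  0.024 ]
tub_back 0.88 [456.7 207. ] [ 0.6182 -0.1812  0.018 ]
tub_front 0.6 [257.4 203.6] [ 0.4141 -0.1634  0.018 ]
0.7 27228
5.275 [0.5301 0.1645 0.28  ] [-0.1152  0.1535 -0.2818] cam [0.5622 0.2371 0.4405] [-0.1137 -0.2536 -0.9606]
grate 0.62 [341.3 188.8] [0.5644 0.166  0.    ]
0.69 11803
```

View pics/w2.png

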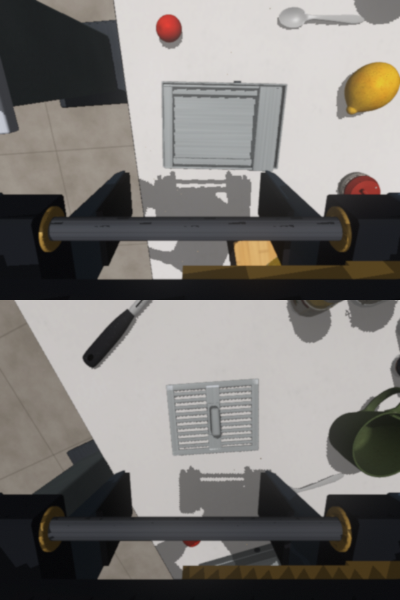

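The wrist views show both parts fully, the tray above and the grate with its tab below. Next I'll fit rectangles to the depth clouds.

```bash
python3 - <<'E'
from h import *
def fit(pts): 
    (c,s,a)=cv2.minAreaRect(pts.astype(np.float32)*1000); return np.array(c)/1000,np.array(s),a
for nm,c0 in (('wt',(.505,-.168)),('wg',(.565,.165))):
    d=dict(np.load(nm+'.npz')); P=cloud(d).reshape(-1,3); n=np.hypot(P[:,0]-c0[0],P[:,1]-c0[1])
    P=P[n<.16]; n=n[n<.16]; t=P[(n>.13)&(abs(P[:,2])<.01)]; print(nm,'table z',np.median(t[:,2]))
    zs=np.median(t[:,2])
    if nm=='wg':
        k=(P[:,2]-zs>.0025)&(P[:,2]-zs<.009)&(n<.1); print('grate',fit(P[k][:,:2]),k.sum())
        k=(P[:,2]-zs>.041)&(n<.05); print('tab',fit(P[k][:,:2]),k.sum(),np.median(P[k][:,2])) 
        m=np.load('wg_m.npy').astype(np.uint8); c=max(cv2.findContours(m,0,2)[0],key=cv2.contourArea)[:,0]
        print('mask',fit(np.array([atz(d,p,.005)[:2] for p in c])))
    else:
        k=(P[:,2]-zs>.012)&(n<.14); print('tub',fit(P[k][:,:2]),k.sum())
        k=(P[:,2]-zs>.030)&(n<.14); print('insert',fit(P[k][:,:2]),k.sum())
        k=(P[:,2]-zs>.0385)&(n<.14); print('hood',fit(P[k][:,:2]),k.sum(),np.median(P[k][:,2]))
        np.save('tray.npy',P)
E
```

```text
wt table z 0.0006837991217816613
tub (array([ 0.5042, -0.168 ]), array([144.9753, 218.3812]), 85.01578521728516) 101563
insert (array([ 0.4966, -0.1686]), array([133.9381, 203.5086]), 84.87457275390625) 96693
hood (array([ 0.4965, -0.1688]), array([133.5891, 203.1001]), 85.03002166748047) 93475 0.36604979263777254
wg table z 0.000691203943946517
grate (array([0.5684, 0.1766]), array([149.6887, 190.5267]), 66.27781677246094) 10940
tab (array([0.5665, 0.1796]), array([61.9826, 78.5139]), 38.32489776611328) 54388 0.3707684539352618
mask (array([0.5641, 0.1659]), array([120.9009, 150.1243]), 69.30906677246094)
```

```bash
python3 - <<'E'
from h import *
def fit(pts): 
    (c,s,a)=cv2.minAreaRect(pts.astype(np.float32)*1000); return np.array(c)/1000,np.array(s),a
P=np.load('tray.npy'); P=P[P[:,2]<.06]
yaw0=np.radians(-5); c0=np.array([.5125,-.168])
for lo,hi,l in ((.0145,.06,'tub+'),(.033,.0385,'walls/lip'),(.039,.044,'hood')):
    Q=P[(P[:,2]>lo)&(P[:,2]<hi)]; print(l,fit(Q[:,:2]),len(Q))
Rz=R.from_euler('z',-yaw0).as_matrix()
L=(P-np.r_[c0,0])@Rz.T
def prof(sel,ax,name):
    v=L[sel][:,ax]; h,e=np.histogram(v,np.arange(-.11,.115,.002)); print(name,[(int(round(1000*a)),int(b)) for a,b in zip(e,h) if b>20])
prof((L[:,2]>.039)&(L[:,2]<.044),0,'hood x'); 
prof((L[:,2]>.033)&(L[:,2]<.0385)&(abs(L[:,1])<.055),0,'lip x')
prof((L[:,2]>.033)&(L[:,2]<.039)&(abs(L[:,0])<.05),1,'walls y')
prof((L[:,2]>.0385)&(L[:,2]<.044),1,'hood y')
# wall yaw
for s in (1,-1):
    k=(L[:,2]>.034)&(L[:,2]<.039)&(abs(L[:,0])<.055)&(s*L[:,1]>.055)&(s*L[:,1]<.075); q=L[k]; print('wall',s,k.sum(),np.polyfit(q[:,0],q[:,1],1))
d=dict(np.load('wg.npz')); G=cloud(d).reshape(-1,3); n=np.hypot(G[:,0]-.565,G[:,1]-.166)
Q=G[(n<.1)&(G[:,2]>.0035)&(G[:,2]<.008)]; print('grate',fit(Q[:,:2]),len(Q))
Q=G[(n<.03)&(G[:,2]>.042)&(G[:,2]<.048)]; print('tab',fit(Q[:,:2]),len(Q),Q.mean(0))
E
```

```text
tub+ (array([ 0.5175, -0.1308]), array([221.2946, 198.4175]), 85.01578521728516) 13265
walls/lip (array([ 0.5064, -0.1286]), array([215.5164, 166.2493]), 84.87457275390625) 3266
hood (array([ 0.5807, -0.1761]), array([133.6098,  33.9785]), 84.97384643554688) 4643
hood x [(50, 24), (52, 320), (54, 270), (56, 284), (58, 283), (60, 269), (62, 280), (64, 282), (66, 276), (68, 273), (70, 278), (72, 278), (74, 268), (76, 278), (78, 273), (80, 292), (82, 263), (84, 152)]
lip x [(-94, 41), (-92, 219), (-90, 224), (-88, 228), (-86, 229), (-84, 219), (-82, 224), (-80, 190)]
walls y [(-70, 62), (-68, 185), (-66, 175), (60, 123), (62, 235), (64, 106)]
hood y [(-70, 22), (-68, 60), (-66, 54), (-64, 59), (-62, 65), (-60, 67), (-58, 62), (-56, 62), (-54, 63), (-52, 57), (-50, 69), (-48, 55), (-46, 68), (-44, 64), (-42, 64), (-40, 66), (-38, 68), (-36, 69), (-34, 62), (-32, 66), (-30, 67), (-28, 65), (-26, 68), (-24, 63), (-22, 65), (-20, 65), (-18, 65), (-16, 68), (-14, 69), (-12, 72), (-10, 71), (-8, 67), (-6, 67), (-4, 68), (-2, 69), (0, 76), (2, 72), (4, 64), (6, 73), (8, 71), (10, 73), (12, 69), (14, 70), (16, 71), (18, 74), (20, 73), (22, 75), (24, 76), (26, 77), (28, 75), (30, 72), (32, 72), (34, 74), (36, 73), (38, 77), (40, 79), (42, 81), (44, 76), (46, 71), (48, 76), (50, 78), (52, 86), (54, 80), (56, 73), (58, 74), (60, 87), (62, 90), (64, 23)]
wall 1 502 [-0.0039  0.0629]
wall -1 419 [-0.0044 -0.0666]
grate (array([0.5701, 0.1759]), array([149.6887, 159.282 ]), 66.27781677246094) 10640
tab (array([0.5642, 0.166 ]), array([42.8405, 13.5269]), 70.54914855957031) 591 [0.5643 0.1667 0.0446]
```

```bash
cat >> h.py <<'E'
H=.021; C=np.array([.4995,-.1688]); TY=-.089
def gpose(far_x,far_z,th,y=0.,yaw=TY):
    """TCP pose for the grate with far bottom edge at (far_x,far_z) in insert frame (seat origin xy), nose-down th"""
    Rg=R.from_euler('z',yaw)*R.from_euler('y',th)
    p=np.r_[C,0]+R.from_euler('z',TY).apply([far_x,y,far_z])+Rg.apply([-.075,0,H])
    return p,quat(yaw,th)
E
python3 - <<'E'
from h import *
g=np.array([.5642,.166]); q=quat(-.358)
ctrl.reach([*g,.12],q); ctrl.move_linear([*g,H],velocity=.12,until_force=8)
print(ctrl.observe()['position']); ctrl.clamp(40)
o=ctrl.observe(); print(o['finger_gap']*91,o['grasp_force'],o['ft_force'])
ctrl.move_linear([*g,.16],velocity=.12)
p,qq=gpose(.054,.09,.15); ctrl.reach(p,qq); ctrl.sleep(.3)
o=ctrl.observe(); print(o['clock'],o['position'],p,o['ft_force'],o['torque'],o['finger_gap']*91)
d=cam('wrist'); save(d,'held.png'); np.savez('held.npz',**{k:d[k] for k in('image','range_z','K','R','t')})
s=ctrl.silhouettes('wrist','grate')
if s: np.save('held_m.npy',s[0]['mask']); print(s[0]['confidence'],s[0]['mask'].sum())
E
```

```text
[0.5648 0.1661 0.0218]
13.616802684009118 39.99996900558472 [ 0.9227  0.855  -0.0229]
11.1583 [ 0.4828 -0.1668  0.122 ] [ 0.4825 -0.1673  0.122 ] [-0.8519  0.2981 -3.2661] [ 0.0097 -0.2499 -0.0429] 13.774511292398518
0.9 38782
```

View pics/held.png

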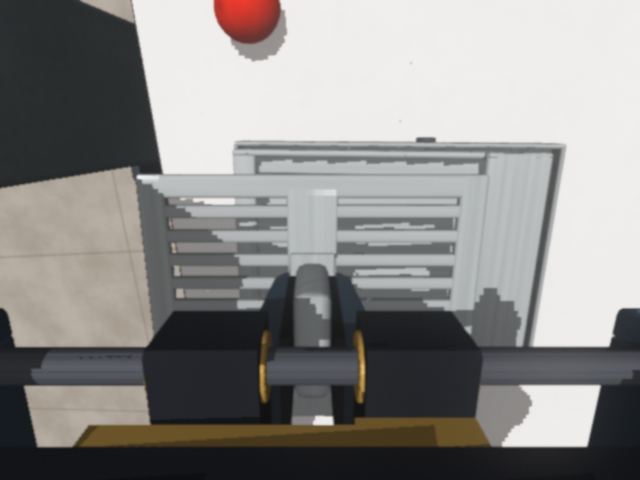

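The grate is held: its +y edge is at row 177 and its hood-side edge at column 487, above the tray. Next I'll measure the grate-in-hand pose and the tray wall in this same image.

```bash
python3 - <<'E'
from h import *
d=dict(np.load('held.npz')); P=cloud(d).reshape(-1,3); P=P[~np.isnan(P[:,0])]
o=ctrl.observe(); Rt=R.from_quat(o['eef_rot']); Rg=Rt*R.from_matrix(B).inv()
G=Rg.inv().apply(P-o['position'])+[0,0,H]   # grate frame by tool
k=(abs(G[:,2]-.005)<.006)&(abs(G[:,0])<.08)&(G[:,1]>.02)&(G[:,1]<.075); Q=G[k]
A=np.c_[Q[:,:2],np.ones(len(Q))]; w=np.ones(len(Q),bool)
for _ in range(4):
    s=np.linalg.lstsq(A[w],Q[w,2],rcond=None)[0]; w=abs(A@s-Q[:,2])<.0015
print('plane z=ax+by+c',s,w.sum()); Q=Q[w]
ys=[]
for x in np.arange(-.065,.066,.005):
    v=Q[abs(Q[:,0]-x)<.0025,1]; ys.append((x,v.max()))
ys=np.array(ys); print('y edge (60):',np.polyfit(*ys.T,1),np.median(ys[:,1]))
e=np.array([(y,Q[abs(Q[:,1]-y)<.002,0].max(),Q[abs(Q[:,1]-y)<.002,0].min()) for y in np.arange(.03,.058,.004)]); print('x edges',np.median(e[:,1:],0))
L=R.from_euler('z',-TY).apply(P-np.r_[C,0])
k=(L[:,2]>.034)&(L[:,2]<.0385)&(L[:,0]>-.04)&(L[:,0]<.05)&(abs(L[:,1]-.065)<.008); print('wall +y (63..67)',np.percentile(L[k,1],[2,50,98]),k.sum(),np.polyfit(L[k,0],L[k,1],1))
k=(L[:,2]>.039)&(L[:,2]<.044)&(L[:,1]>0)&(L[:,1]<.08)&(L[:,0]>.04)&(L[:,0]<.11); print('hood x (64.5..98), y67',np.percentile(L[k,0],[1,99]),L[k,1].max(),k.sum(),np.median(L[k,2]))
E
```

```text
plane z=ax+by+c [-0.0002  0.0083  0.0051] 22772
y edge (60): [0.0016 0.0603] 0.0603056980875886
x edges [ 0.0742 -0.0752]
wall +y (63..67) [0.0629 0.065  0.0668] 1158 [-0.0014  0.0649]
hood x (64.5..98), y67 [0.0663 0.098 ] 0.06676934911710564 7105 0.041669363995813655
```

```bash
python3 - <<'E'
from h import *
def go(fx,fz,th,v,f=None):
    p,q=gpose(fx,fz,th); r=ctrl.move_linear(p,q,velocity=v,until_force=f); o=ctrl.observe()
    Rz=R.from_euler('z',-TY); err=Rz.apply(o['position']-p)
    print((fx,fz,th),r,'t',round(o['clock'],2),'actual-target',err*1000,'F',Rz.apply(o['ft_force']),'gap',o['finger_gap']*91); return r,fx+err[0]
go(.054,.026,.15,.06,6)
r,_=go(.070,.026,.15,.04,6)
if not r:
    r,x=go(.079,.026,.15,.012,3)
    r,x=go(.092,.026,.15,.012,9)
    print('far edge',x)
E
```

```text
(0.054, 0.026, 0.15) False t 12.47 actual-target [ 0.2384 -0.0817  0.3312] F [ 0.0729 -0.0795 -2.5075] gap 13.822168282254422
(0.07, 0.026, 0.15) False t 13.03 actual-target [-0.0149  0.0693 -0.0913] F [-0.0514  0.5225 -2.3566] gap 13.673669069061859
(0.079, 0.026, 0.15) True t 13.57 actual-target [-3.6624  0.2038 -0.4083] F [-0.2103  0.0397 -2.7715] gap 13.914577128993766
(0.092, 0.026, 0.15) True t 14.63 actual-target [-5.5957  0.5119 -0.9134] F [-7.7209 -0.9433  1.4614] gap 13.349089592467237
far edge 0.08640425945307223
```

```bash
cat >> h.py <<'E'
def go(fx,fz,th,v,f=None):
    p,q=gpose(fx,fz,th); r=ctrl.move_linear(p,q,velocity=v,until_force=f); o=ctrl.observe()
    Rz=R.from_euler('z',-TY); err=Rz.apply(o['position']-p)
    g=R.from_euler('z',TY).inv()*R.from_quat(o['eef_rot'])*R.from_matrix(B).inv()
    print((fx,fz,th),r,'t',round(o['clock'],2),'err',err*1000,'F',Rz.apply(o['ft_force']),'rpy',g.as_euler('xyz'),'gap',o['finger_gap']*91); return r
E
python3 - <<'E'
from h import *
for fx,fz,th in ((.0866,.0258,.12),(.0868,.0255,.09),(.0868,.0255,.06),(.0868,.0252,.03),(.0868,.025,.0)):
    if go(fx,fz,th,.012,12): break
E
```

```text
(0.0866, 0.0258, 0.12) False t 14.93 err [-1.4791  0.2735 -0.3469] F [-5.9516 -0.1283 -4.2667] rpy [ 0.0006  0.1226 -0.    ] gap 13.956113662827342
(0.0868, 0.0255, 0.09) False t 15.29 err [-1.2082  0.2545 -0.2639] F [-6.9387 -0.0581 -1.5819] rpy [ 0.0006  0.0922 -0.0001] gap 13.54576323354875
(0.0868, 0.0255, 0.06) False t 15.63 err [-1.2416  0.2975 -0.2996] F [-5.6283  0.624  -2.1545] rpy [ 0.0007  0.0622 -0.0001] gap 13.671637847753344
(0.0868, 0.0252, 0.03) False t 16.0 err [-1.1706  0.3039 -0.278 ] F [-7.1352  0.3401 -1.6759] rpy [ 0.0007  0.0321 -0.0001] gap 13.891525921310285
(0.0868, 0.025, 0.0) False t 16.36 err [-1.273   0.3952 -0.3344] F [-6.7452  1.3106 -2.2018] rpy [ 0.0009  0.0023 -0.0002] gap 13.944617554709804
```

```bash
python3 - <<'E'
from h import *
go(.0868,.0240,0,.01,6)
if not go(.0765,.0243,0,.02,12):
    o=ctrl.observe(); d=cam('wrist'); save(d,'in.png')
E
```

```text
(0.0868, 0.024, 0) False t 16.61 err [-1.0371  0.3437 -0.0172] F [-10.2818   1.7242   6.5348] rpy [ 0.0006  0.0019 -0.    ] gap 13.693420852664682
(0.0765, 0.0243, 0) True t 17.15 err [-0.3211  0.2312 -0.274 ] F [2.3106 0.7416 2.3118] rpy [ 0.0005  0.0006 -0.0004] gap 13.481113456455843
```

```bash
python3 - <<'E'
from h import *
ctrl.open(); o=ctrl.observe(); print(o['ft_force'],o['finger_gap'])
p=o['position']; ctrl.move_linear(p+[0,0,.06],velocity=.08)
ctrl.move_linear(np.r_[.47,-.17,.28],quat(TY),velocity=.2); ctrl.sleep(.3)
d=cam('wrist'); save(d,'in.png'); np.savez('in.npz',**{k:d[k] for k in('image','range_z','K','R','t')})
P=cloud(d).reshape(-1,3); P=P[~np.isnan(P[:,0])]; L=R.from_euler('z',-TY).apply(P-np.r_[C,0])
k=(abs(L[:,2]-.029)<.006)&(abs(L[:,0])<.062)&(abs(L[:,1])<.058); Q=L[k]; A=np.c_[Q[:,:2],np.ones(len(Q))]; w=np.ones(len(Q),bool)
for _ in range(4): s=np.linalg.lstsq(A[w],Q[w,2],rcond=None)[0]; w=abs(A@s-Q[:,2])<.0015
print('plane',s,w.sum())
k=(L[:,2]>.065)&(L[:,2]<.072)&(np.hypot(L[:,0],L[:,1])<.035); print('tab',L[k].mean(0),cv2.minAreaRect(L[k,:2].astype(np.float32)*1000)); print(ctrl.observe()['clock'])
E
```

```text
[ 0.1148 -0.3665  0.2893] 0.9953638380582492
plane [0.0001 0.0009 0.0293] 7683
tab [0.0002 0.0013 0.0684] ((0.43481874465942383, 0.5342597961425781), (43.85581588745117, 13.985639572143555), 89.74992370605469)
20.6667
```

View pics/in.png

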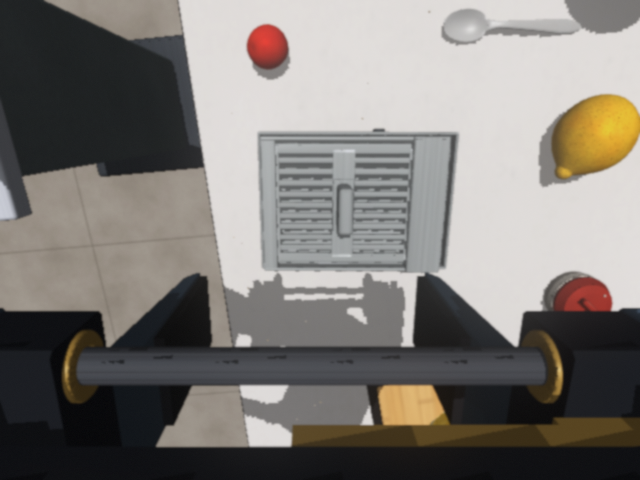

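The grate lies flat in the insert, with its tab at (344,210). Both edges are out of sight under the hood (column 412) and the lip (column 275). The plane fit gives its top at z = 29.3 mm, level.

```bash
python3 -c "
from plant import ctrl
print(ctrl.close_job())"
```

```text
the job is handed in; nothing more can be done
None
```

The grate is seated flat under both the hood and the front lip, let go, and the job is handed in at about 21 s of the 48 s allowed; the hand-in call returned no verdict. My last check was a wrist picture, which showed the grate level and centred in the insert, and I saw no sign of a bystander having moved.

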